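# Put two power banks into the free pockets of a covered charging box

### The arm

A 6-joint arm with a two-finger parallel gripper is mounted at the origin on the work surface. World frame = base frame: x ahead of the robot, y to its left, z up, the work surface at z = 0. Lengths are in m, angles in rad, forces in N, time in s.
With the tool pointing down it reaches from about 0.25 to 0.8 m from the base axis. Payload 3.9 kg.
Tool frame: the origin (TCP) lies at the very end of the fingers, on their centre line; the grasp point (between the pads) lies 19 mm behind it (pinch_z is the distance from the TCP to the grasp point, in m); z points along the fingers, y is the line along which they close (so a half turn about z gives the same grasp; the last joint's range is limited). The gripper opens to 85 mm and grips with 20 to 120 N. Pads are 22 mm wide; open, the fingers measure 114 mm over their backs; the gripper's body (76 mm by 85 mm) begins 54 mm behind the grasp point. The pads swing forward as they close: fully open they stand 13 mm farther back than shut.
Start: joints at [-1.278, 0.26, -0.138, 1.173, 0, 1.571], TCP at [0.152, -0.503, 0.231] pointing down, gripper open.
Joint ranges: [-2.78, 2.78], [-0.83, 1.72], [-1.28, 1.37], [-1.9, 2.12], [-1.57, 1.48], [-3.14, 3.14]. Speed limits (rad/s): [2.57, 2.57, 3.14, 3.14, 3.14, 3.14].

### API

Orientations are given as a unit quaternion [x, y, z, w].
In Python, from plant import * gives the robot as it stands.
- The arm moves only by the tool servo_tool, never from a script. Its argument "moves" is a list of rows, each a list of 5 numbers: the shift along the tool's x, y, z in units of 20 cm (1.0 is 20 cm), then the turn about the tool's z in units of 180 degrees (1.0 is 180 degrees), then the gripper command: -1 is shut, 1 is fully open, values between are in proportion. A call has 1 to 20 rows; each row is the pose to reach, as a shift and turn from the pose commanded when the call began, along the tool's axes at that moment, turning the shorter way round; what a row does not reach only later rows make up. A row lasts 1/12 s, in which the tool goes at most 41.7 mm and 7.16 degrees, less where a joint would pass 70% of its speed; a pose out of reach is approached as far as the arm can. A call with a number of a shift or a turn outside -1 to 1 is refused whole. A call with a gripper value outside its range is refused whole. The fingers move at their own pace and stop on an object; "force" is the grip in N (left out, the last holds). Time passes only in rows, so rows that repeat a pose let the fingers close. It gives the time, the measured TCP pose, the force, the opening and the grip force at its end, in the units of the state.
- get_obs(): the state, without advancing time (a new reading comes with each control period).
- capture(name): name is "scene" or "side" or "wrist"; returns the picture (480x640x3 uint8, red, green, blue); there is no depth.
- camera_model(name): a dict with "fovy" (degrees; the focal length in pixels is half the picture's height over the tangent of half this angle, whatever the lens; pixels are square), "cx", "cy" (the principal point, pixels), "dist_coeffs" ([k1, k2, p1, p2, k3] as OpenCV has them; the pictures are not rectified), "xyz" and "rotation" of the camera in the world. Camera axes: x right, y up, looking along -z (the intrinsics and any distortion apply to the point x, -y, -z); pixel columns grow to the right and rows downward; lengths in m; the calibration is good to about 2 mm. A picture is of the moment at which its call begins: read the wrist's pose just before it. camera_model takes no time and is no camera call; for the wrist camera it gives the pose at the moment of the call.
- job_done(): hands the job in; it is judged then, once.
Trained networks look in the newest picture that a camera, given by its name, has taken for a name from the list of things; names that differ only in an ending like _2 or _b are one class to them, and where a whole thing is asked for, a point or a joint stands for the part that bears it (a point fixed in the world has none). Each returns a list of dicts, best first, with "score" (0 to 1); they miss things now and then, are a little off and sometimes report something else, mostly with a low value. They report only what shows in the picture. A call takes as long as a camera call. They do not tell look-alikes from the thing itself.
- search_frame(camera, target): "extent" ([left, top, width, height] in pixels, round what is visible of it).
- pinpoint(camera, target): "uv" ([column, row] in pixels: a listed point, or the origin of a listed thing).
The state is a dict: "time_s": time; "qpos": joint angles; "joint_vel": joint speeds; "joint_torque": joint torques, N m; "tcp_pos": TCP position; "orientation": TCP orientation; "force": force on the tool from outside, world axes, zero at the start; "torque": the same for the moment, N m; "opening": opening from 0.0 (shut) to 1.0 (fully open); "finger_force": force on a finger pad.
Only numpy, scipy, OpenCV 4.12 (cv2) and the standard library are available. Lean on these libraries where they do the work, as an engineer would, in place of code of your own. Each camera call takes 0.05 s, during which the arm holds its last target. There are 200 camera calls.

### The job

Put the two power banks from the little stand back to charge in the beech charging box, one in each of its two free pockets, contact foot down as they stand now, fully home so that the frosted swing doors are shut over them. You cannot see which pockets are taken, so feel for the free ones through the doors, and lower each bank until no more than a fingertip's length (25 mm) stands out before you let it sink. Do not let a bank fall over, and leave the remotes, the stopper and everything else around where they are.

Things in the scene. Friction and masses are not known exactly. Their poses are not given: they have to be found in the camera images.
- dock: lower beech box, the charging box, fixed: 203 (x) x 220 (y) x 136.5 mm high, origin at the centre of its underside, z up, x to its rear. Five upright pockets in its front part, pocket k (0..4) centred at x = -55, y = (k-2)*42 mm, each under a frosted acrylic swing door flush with the top. Three pockets, other ones each time, hide a power bank; two are empty. The acrylic door on its far side only hides cables
- caddy (a point): centre of the floor of the open upper beech box, which is fixed on the rear half of the charging box: 220 (y) x 93 (x) x 50 mm high, its floor level with the charging box's top, its walls 7 mm thick; its front face stands 63 mm behind the line of the mouths' centres. Axes as the dock's
- stand: fixed low beech stand 180 (x) x 56 (y) x 30 mm high, origin at the centre of its underside; two recesses 68 x 20 mm, 22 mm deep, at x = -44 and x = +44 mm, each with a power bank standing in it
- bank_a: blue power bank, 64 wide (its x) x 16 thick (its y) x 100 mm tall (its z), about 0.2 kg, sides rounded, lower 4 mm stepped in to 56 x 12 mm (black contact foot); origin at the centre of its underside, z up to its plain top end. Stands upright in the stand, its foot 8 mm above the sideboard. Can be gripped across the 16 mm
- bank_b: orange power bank, the same in size and frame as bank_a
- mouth0 (a point): centre of pocket 0's mouth, on the charging box's top face; axes as the dock's. Mouth and pocket are 69 (x) x 20 mm (y), straight down to a cork floor 126.5 mm below, 22 mm of wood between pockets. Pocket full: a stored bank's top is 26.5 mm below the mouth, the door still swings, and a bank pushed in stops there. Empty: it goes on down. Let go with under 25 mm still out, it sinks home by itself
- door0 (a joint): angle (rad) of pocket 0's frosted acrylic swing door: 0 shut and level, 1.57 hanging down flush with the pocket's +y wall. Hinged along the mouth's +y edge, 21 mm long, swings inward only; a weak spring (under 0.6 N at its free edge) shuts it, also over a bank standing on the pocket floor
- mouth1 (a point): centre of pocket 1's mouth, on the charging box's top face; axes as the dock's. Mouth and pocket are 69 (x) x 20 mm (y), straight down to a cork floor 126.5 mm below, 22 mm of wood between pockets. Pocket full: a stored bank's top is 26.5 mm below the mouth, the door still swings, and a bank pushed in stops there. Empty: it goes on down. Let go with under 25 mm still out, it sinks home by itself
- door1 (a joint): angle (rad) of pocket 1's frosted acrylic swing door: 0 shut and level, 1.57 hanging down flush with the pocket's +y wall. Hinged along the mouth's +y edge, 21 mm long, swings inward only; a weak spring (under 0.6 N at its free edge) shuts it, also over a bank standing on the pocket floor
- mouth2 (a point): centre of pocket 2's mouth, on the charging box's top face; axes as the dock's. Mouth and pocket are 69 (x) x 20 mm (y), straight down to a cork floor 126.5 mm below, 22 mm of wood between pockets. Pocket full: a stored bank's top is 26.5 mm below the mouth, the door still swings, and a bank pushed in stops there. Empty: it goes on down. Let go with under 25 mm still out, it sinks home by itself
- door2 (a joint): angle (rad) of pocket 2's frosted acrylic swing door: 0 shut and level, 1.57 hanging down flush with the pocket's +y wall. Hinged along the mouth's +y edge, 21 mm long, swings inward only; a weak spring (under 0.6 N at its free edge) shuts it, also over a bank standing on the pocket floor
- mouth3 (a point): centre of pocket 3's mouth, on the charging box's top face; axes as the dock's. Mouth and pocket are 69 (x) x 20 mm (y), straight down to a cork floor 126.5 mm below, 22 mm of wood between pockets. Pocket full: a stored bank's top is 26.5 mm below the mouth, the door still swings, and a bank pushed in stops there. Empty: it goes on down. Let go with under 25 mm still out, it sinks home by itself
- door3 (a joint): angle (rad) of pocket 3's frosted acrylic swing door: 0 shut and level, 1.57 hanging down flush with the pocket's +y wall. Hinged along the mouth's +y edge, 21 mm long, swings inward only; a weak spring (under 0.6 N at its free edge) shuts it, also over a bank standing on the pocket floor
- mouth4 (a point): centre of pocket 4's mouth, on the charging box's top face; axes as the dock's. Mouth and pocket are 69 (x) x 20 mm (y), straight down to a cork floor 126.5 mm below, 22 mm of wood between pockets. Pocket full: a stored bank's top is 26.5 mm below the mouth, the door still swings, and a bank pushed in stops there. Empty: it goes on down. Let go with under 25 mm still out, it sinks home by itself
- door4 (a joint): angle (rad) of pocket 4's frosted acrylic swing door: 0 shut and level, 1.57 hanging down flush with the pocket's +y wall. Hinged along the mouth's +y edge, 21 mm long, swings inward only; a weak spring (under 0.6 N at its free edge) shuts it, also over a bank standing on the pocket floor
- grey_remote: grey remote control 42 x 142 x 19 mm lying in the upper box; origin at the centre of its underside; not part of the job, leave it where it is
- dimmer: white light-dimmer remote 28 x 80 x 9 mm lying in the upper box; origin at the centre of its underside; not part of the job, leave it where it is
- stopper: steel bottle stopper, 38 mm wide, 52 mm high, standing in the upper box; origin at the centre of its underside; not part of the job, leave it where it is
- wine: green wine bottle, 74 mm wide, 290 mm high, on the sideboard; origin at the centre of its underside; not part of the job, leave it where it is
- tumbler: blue ceramic tumbler, 78 mm wide, 88 mm high, on the sideboard; origin at the centre of its underside; not part of the job, leave it where it is
- coasters: stack of round cork coasters, 94 mm wide, 25 mm high, on the sideboard; origin at the centre of its underside; not part of the job, leave it where it is
- candle: amber candle jar with a wooden lid, 68 mm wide, 85 mm high, on the sideboard; origin at the centre of its underside; not part of the job, leave it where it is
- succulent: small plant in a terracotta pot, 116 mm wide, 100 mm high without leaves, on the sideboard; origin at the centre of its underside; not part of the job, leave it where it is
There are look-alikes about, which are no part of the job. Several things have the shape of the bank_b; the one meant has the colours described above.

How it is judged:
By the outcome, as a careful person would: the job done as asked, in the order asked, and still so for the second after the job is handed in, with the robot touching nothing.
It also fails if it takes over 64 s, if anything falls off the work surface, if the arm or the gripper's body presses on something with over 40 N, if the wrist force passes 120 N, or if a joint passes its speed limit or range.

## Working session

There is one attempt and no reset: what is moved stays moved. The work goes in short steps, Python scripts to look and compute and a tool call to move; the robot and the scene stay as the last step left them, time stands still between calls to the robot, and variables do not carry over. Pictures are saved under pics/ and viewed, at most 13 in all, crops included, and the job is handed in when it is done.

Besides the shell and the picture viewer there is one more tool, called after "Request:" by a JSON object that holds its "api" and its "payload". servo_tool: Moves the arm, as the interface text tells. Its arguments: {"type":"object","properties":{"moves":{"type":"array","items":{"type":"array","items":{"type":"number"}}},"force":{"type":"number"}},"required":["moves"]}

```bash
mkdir -p pics; ls; python3 - <<'E'
from plant import *
import cv2
o=get_obs();print(o)
for n in ("scene","side"):
    im=capture(n);cv2.imwrite(f"pics/{n}0.png",im[:,:,::-1])
    print(n,camera_model(n))
    for t in ("mouth0","mouth4","caddy","stand","bank_a","bank_b","dock"):
        print(t,[(d['uv'],d['score']) for d in pinpoint(n,t)][:4])
E
```

```text
pics
{'time_s': 0.0, 'qpos': array([-1.27800822e+00,  2.60647125e-01, -1.39387117e-01,  1.17270478e+00,
       -9.23011449e-06,  1.57078130e+00]), 'joint_vel': array([-2.87157612e-04,  3.81681993e-04,  9.52726999e-05, -1.23066947e-03,
       -4.30600362e-04,  9.50027193e-04]), 'joint_torque': array([-3.86687370e-04, -4.05682898e+01,  2.53920257e+01,  1.88768771e-02,
       -1.04950861e-04, -7.64603186e-06]), 'tcp_pos': array([ 0.15132425, -0.50199531,  0.23047743]), 'orientation': array([ 9.89301952e-01,  1.45879077e-01, -1.46250928e-04, -9.60287619e-04]), 'force': array([-0.55193648, -0.29385615, -0.09035558]), 'torque': array([-0.04607471, -0.02102648,  0.01719609]), 'finger_force': 0.0, 'opening': 1.0012019486665116}
scene {'fovy': 46.289808886903934, 'cx': 329.0208298915316, 'cy': 240.49358121450376, 'dist_coeffs': array([0.02938725, 0.        , 0.        , 0.        , 0.        ]), 'xyz': array([ 0.99689204, -0.59127126,  1.27939377]), 'rotation': array([0.25794777, 0.09800385, 0.33870745, 0.89951957])}
mouth0 [([325.8, 226.8], 0.95), ([316.3, 238.1], 0.88), ([307.9, 249.8], 0.5
[... 539 characters left out ...]
 0.        ,  0.        ,  0.        ]), 'xyz': array([ 0.08321677, -1.06265446,  1.15212018]), 'rotation': array([ 0.38656449, -0.07798542, -0.19534864,  0.89795606])}
mouth0 [([306.7, 224.7], 0.97), ([312.9, 233.1], 0.92), ([322.9, 246.3], 0.91), ([342.7, 267.3], 0.87)]
mouth4 [([306.7, 224.7], 0.97), ([312.9, 233.1], 0.92), ([322.9, 246.3], 0.91), ([342.7, 267.3], 0.87)]
caddy [([364.5, 227.0], 0.62)]
stand [([274.7, 199.7], 0.94)]
bank_a [([249.8, 228.8], 0.87), ([284.5, 193.5], 0.84), ([259.7, 181.5], 0.68), ([287.8, 215.4], 0.66)]
bank_b [([249.8, 228.8], 0.87), ([284.5, 193.5], 0.84), ([259.7, 181.5], 0.68), ([287.8, 215.4], 0.66)]
dock [([330.5, 253.7], 0.63), ([340.3, 271.9], 0.59)]
```

View pics/scene0.png

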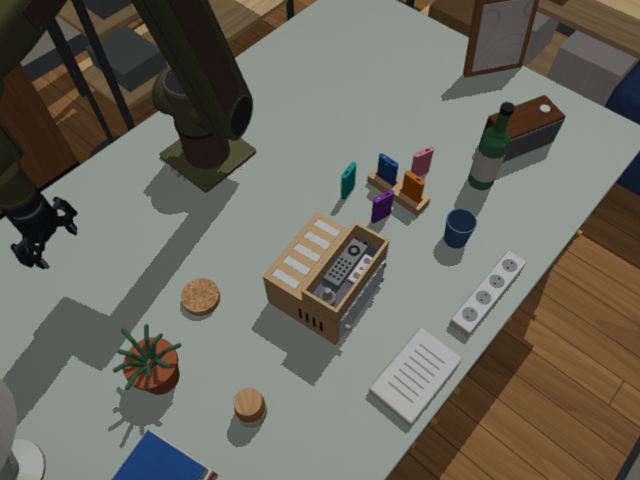

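View pics/side0.png

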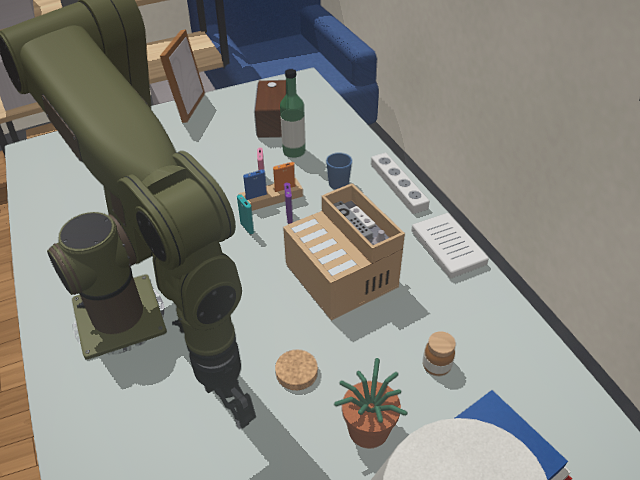

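The scene view shows the dock with its five frosted doors on the robot side, from (326,227) to (286,274). The stand with the blue bank (387,168) and orange bank (413,187) is beyond it, with teal, purple and pink look-alikes around it. The side view shows the same.

```bash
cat > h.py <<'E'
from plant import *
import numpy as np, cv2
from scipy.spatial.transform import Rotation as R
def K(m):
    f=240/np.tan(np.radians(m['fovy'])/2); return np.array([[f,0,m['cx']],[0,f,m['cy']],[0,0,1.]])
def rot(m): 
    r=np.array(m['rotation']); return R.from_quat(r).as_matrix() if r.size==4 else r
def onz(m,uv,z):
    p=cv2.undistortPoints(np.array(uv,float).reshape(-1,1,2),K(m),m['dist_coeffs'])[:,0]
    d=np.c_[p[:,0],-p[:,1],-np.ones(len(p))]@rot(m).T
    c=np.array(m['xyz']); return c+d*((z-c[2])/d[:,2])[:,None]
def proj(m,P):
    q=(np.atleast_2d(P)-m['xyz'])@rot(m); q=q*[1,-1,-1]
    return cv2.projectPoints(q,np.zeros(3),np.zeros(3),K(m),m['dist_coeffs'])[0][:,0]
E
python3 - <<'E'
from h import *
np.set_printoptions(precision=4,suppress=True)
for n in ("scene","side"):
    m=camera_model(n); capture(n); print(n)
    for t,z in (("mouth0",.1365),("caddy",.1365),("stand",0),("bank_a",.008),("dock",0),("wine",0),("tumbler",0)):
        for d in pinpoint(n,t): print(t,d['score'],np.round(d['uv']),onz(m,d['uv'],z)[0][:2])
E
```

```text
scene
mouth0 0.88 [313. 240.] [ 0.4937 -0.0791]
mouth0 0.87 [306. 253.] [ 0.5053 -0.118 ]
mouth0 0.86 [296. 266.] [ 0.5127 -0.1588]
mouth0 0.74 [326. 226.] [ 0.4903 -0.0288]
mouth0 0.17 [348. 273.] [ 0.616  -0.0926]
caddy 0.97 [344. 275.] [ 0.6123 -0.1019]
caddy 0.33 [251. 412.] [ 0.6741 -0.4645]
stand 0.57 [397. 189.] [0.4987 0.2668]
bank_a 0.92 [380. 219.] [0.5299 0.15  ]
bank_a 0.89 [383. 184.] [0.4599 0.2484]
bank_a 0.83 [409. 198.] [0.5462 0.2579]
bank_a 0.75 [420. 175.] [0.5205 0.3461]
bank_a 0.64 [347. 193.] [0.4038 0.1569]
bank_a 0.19 [479. 184.] [0.666  0.4294]
dock 0.93 [328. 291.] [ 0.5653 -0.1073]
wine 0.92 [482. 183.] [0.6693 0.443 ]
tumbler 0.97 [455. 238.] [0.7164 0.2384]
side
mouth0 0.73 [342. 265.] [ 0.5212 -0.1935]
mouth0 0.69 [324. 245.] [ 0.5118 -0.1158]
mouth0 0.63 [333. 257.] [ 0.5136 -0.1622]
caddy 0.58 [323. 246.] [ 0.5078 -0.1188]
stand 0.62 [272. 201.] [0.506  0.2447]
stand 0.42 [305. 224.] [0.5556 0.1098]
stand 0.28 [258. 198.] [0.4727 0.2724]
bank_a 0.74 [251. 227.] [0.4102 0.1561]
bank_a 0.72 [286. 193.] [0.5564 0.2519]
bank_a 0.7 [256. 198.] [0.4684 0.2684]
bank_a 0.69 [288. 218.] [0.5187 0.1445]
bank_a 0.55 [260. 183.] [0.5015 0.3296]
dock 0.96 [342. 274.] [ 0.5647 -0.1049]
wine 0.76 [297. 149.] [0.6755 0.4546]
tumbler 0.7 [366. 434.] [ 0.4122 -0.5363]
tumbler 0.63 [339. 183.] [0.7211 0.2344]
```

Request:
{"api": "servo_tool", "payload": {"moves": [[0.76,-0.44,-0.6,0,1],[0.76,-0.44,-0.6,0,1],[0.76,-0.44,-0.6,0,1],[0.76,-0.44,-0.6,0,1],[0.76,-0.44,-0.6,0,1],[0.76,-0.44,-0.6,0,1]]}}

```text
time_s: 2.1
tcp_pos: [0.2753, -0.3725, 0.3558]
orientation: [0.989, 0.148, 0.003, 0.002]
force: [0.9, 0.0, -0.6]
opening: 0.997
finger_force: 0.0
```

Request:
{"api": "servo_tool", "payload": {"moves": [[0.9,-0.44,-0.2,0,1],[0.9,-0.44,-0.2,0,1],[0.9,-0.44,-0.2,0,1],[0.9,-0.44,-0.2,0,1],[0.9,-0.44,-0.2,0,1],[0.9,-0.44,-0.2,0,1]]}}

```text
time_s: 2.6
tcp_pos: [0.4231, -0.235, 0.3918]
orientation: [0.989, 0.149, 0.002, -0.0]
force: [0.4, -1.2, -0.4]
opening: 0.997
finger_force: 0.0
```

Request:
{"api": "servo_tool", "payload": {"moves": [[0.4,-0.44,0,0.04,1],[0.4,-0.44,0,0.04,1],[0.4,-0.44,0,0.04,1],[0.4,-0.44,0,0.04,1],[0.4,-0.44,0,0.04,1],[0.4,-0.44,0,0.04,1],[0.4,-0.44,0,0.04,1]]}}

```text
time_s: 3.18
tcp_pos: [0.4692, -0.1323, 0.3912]
orientation: [0.997, 0.083, -0.0, 0.0]
force: [-0.0, 0.2, -0.4]
opening: 0.999
finger_force: 0.0
```

```bash
python3 - <<'E'
from h import *
np.set_printoptions(precision=4,suppress=True)
o=get_obs();print(o['time_s'],o['tcp_pos'],o['orientation'],o['force'])
m=camera_model("wrist");im=capture("wrist");cv2.imwrite("pics/w1.png",im[:,:,::-1]);print(m)
for t,z in (("mouth0",.1365),("caddy",.1365),("bank_a",.008)):
    for d in pinpoint("wrist",t): print(t,d['score'],np.round(d['uv']),onz(m,d['uv'],z)[0][:2])
E
```

```text
3.1833 [ 0.4692 -0.1323  0.3912] [ 0.9966  0.0826 -0.0003  0.0002] [-0.0096  0.1878 -0.4063]
{'fovy': 58.75829511154605, 'cx': 317.2756969305712, 'cy': 238.01836127616463, 'dist_coeffs': array([-0.0525,  0.    ,  0.    ,  0.    ,  0.    ]), 'xyz': array([ 0.5365, -0.1222,  0.5337]), 'rotation': array([-0.1029,  0.087 , -0.6403,  0.7563])}
mouth0 0.91 [349. 153.] [ 0.5123 -0.1555]
mouth0 0.82 [304. 150.] [ 0.5083 -0.1142]
mouth0 0.79 [394. 157.] [ 0.5161 -0.1968]
mouth0 0.77 [259. 147.] [ 0.5043 -0.0735]
mouth0 0.59 [10. 93.] [0.5173 0.1592]
mouth0 0.56 [215. 148.] [ 0.4965 -0.0333]
bank_a 0.92 [ 80. 190.] [0.4049 0.1597]
bank_a 0.85 [85. 95.] [0.5225 0.1567]
bank_a 0.54 [ 7. 51.] [0.5585 0.2537]
bank_a 0.46 [  3. 128.] [0.4681 0.2596]
```

View pics/w1.png

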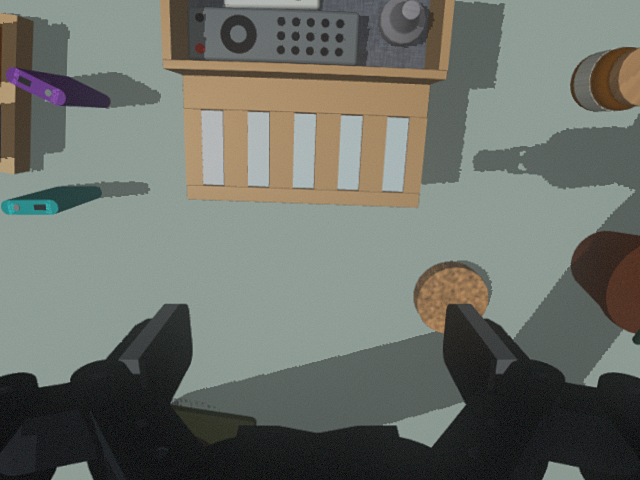

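The wrist view shows five pale doors at columns ~213–395, rows 110–190. The caddy is above them, the teal and purple look-alikes are at left, and the stand is at the left edge. I'll fit the door row precisely.

```bash
cat >> h.py <<'E'
def doors(m,im,z=.1365):
    hsv=cv2.cvtColor(im,cv2.COLOR_RGB2HSV)
    g=((hsv[...,1]<45)&(hsv[...,2]>150)).astype(np.uint8)
    n,l,s,c=cv2.connectedComponentsWithStats(g); out=[]
    for i in range(1,n):
        if s[i,4]<300: continue
        cn=cv2.findContours((l==i).astype(np.uint8),cv2.RETR_EXTERNAL,cv2.CHAIN_APPROX_NONE)[0][0]
        w=onz(m,cn[:,0].astype(float),z)[:,:2]
        (cx,cy),(a,b),ang=cv2.minAreaRect((w*1000).astype(np.float32))
        if a>b: ang-=90
        # ang: direction of short side -> long side direction yaw
        if 55<max(a,b)<80 and 14<min(a,b)<28: out.append([cx,cy,min(a,b),max(a,b),ang])
    return np.array(out)
E
python3 - <<'E'
from h import *
np.set_printoptions(precision=2,suppress=True)
m=camera_model("wrist");im=capture("wrist")
d=doors(m,im);print(d)
d=d[np.argsort(d[:,1])];p=np.polyfit(d[:,1],d[:,0],1);print(p,np.degrees(np.arctan(-p[0])),d[:,:2].mean(0),np.linalg.norm(d[-1,:2]-d[0,:2])/4)
for n in("scene","side"):
    im=capture(n);m=camera_model(n);print(n,doors(m,im))
E
```

```text
[[ 496.73  -31.16   19.96   66.75  -82.9 ]
 [ 502.03  -72.86   18.77   66.8   -82.81]
 [ 507.49 -114.31   19.64   66.57  -82.63]
 [ 512.68 -155.98   19.54   66.75  -82.76]
 [ 518.12 -197.65   19.83   66.82  -82.55]]
[ -0.13 492.72] 7.316910141260772 [ 507.41 -114.39] 41.96410048343701
scene []
side []
```

Request:
{"api": "servo_tool", "payload": {"moves": [[0.13,-0.94,0,0,1],[0.13,-0.94,0,0,1],[0.13,-0.94,0,0,1],[0.13,-0.94,0,0,1],[0.13,-0.94,0,0,1]]}}

```text
time_s: 3.95
tcp_pos: [0.4636, 0.0618, 0.3914]
orientation: [0.996, 0.084, 0.0, -0.001]
force: [0.6, -0.5, -0.7]
opening: 1.0
finger_force: 0.0
```

Request:
{"api": "servo_tool", "payload": {"moves": [[0.13,-0.94,0.2,0,1],[0.13,-0.94,0.2,0,1],[0.13,-0.94,0.2,0,1],[0.13,-0.94,0.2,0,1],[0.13,-0.94,0.2,0,1],[0.13,-0.94,0.2,0,1],[0.13,-0.94,0.2,0,1]]}}

```text
time_s: 4.53
tcp_pos: [0.4839, 0.1206, 0.3546]
orientation: [0.994, 0.111, -0.003, -0.017]
force: [0.2, 0.7, 0.4]
opening: 0.997
finger_force: 0.0
```

```bash
cat >> h.py <<'E'
def banks(m,im,z=.108):
    hsv=cv2.cvtColor(im,cv2.COLOR_RGB2HSV)
    for nm,lo,hi in (("blue",105,125),("orange",5,18)):
        g=((hsv[...,0]>=lo)&(hsv[...,0]<=hi)&(hsv[...,1]>150)&(hsv[...,2]>60)).astype(np.uint8)
        n,l,s,c=cv2.connectedComponentsWithStats(g)
        for i in range(1,n):
            if s[i,4]>400: print(nm,s[i],c[i],onz(m,c[i],z)[0])
E
python3 - <<'E'
from h import *
np.set_printoptions(precision=4,suppress=True)
o=get_obs();print(o['time_s'],o['tcp_pos'],o['orientation'])
m=camera_model("wrist");im=capture("wrist");cv2.imwrite("pics/w2.png",im[:,:,::-1]);print(m['xyz'])
banks(m,im)
for t,z in (("stand",0),("bank_a",.008)):
    for d in pinpoint("wrist",t): print(t,d['score'],np.round(d['uv']),onz(m,d['uv'],z)[0][:2])
E
```

```text
4.5333 [0.4839 0.1206 0.3546] [ 0.9936  0.1112 -0.0027 -0.0171]
[0.5516 0.1296 0.4971]
blue [167 151  23  65 514] [177.6751 180.6809] [0.467  0.2576 0.108 ]
orange [ 180   49   28   75 1118] [193.6261  86.4159] [0.553  0.2555 0.108 ]
stand 0.57 [214. 133.] [0.5071 0.2598]
stand 0.55 [206. 170.] [0.4638 0.2618]
bank_a 0.94 [274. 235.] [0.4067 0.1673]
bank_a 0.75 [302. 140.] [0.5231 0.1579]
bank_a 0.72 [204. 171.] [0.4636 0.2618]
bank_a 0.67 [222.  93.] [0.5528 0.2556]
bank_a 0.57 [139. 108.] [0.5175 0.3464]
```

View pics/w2.png

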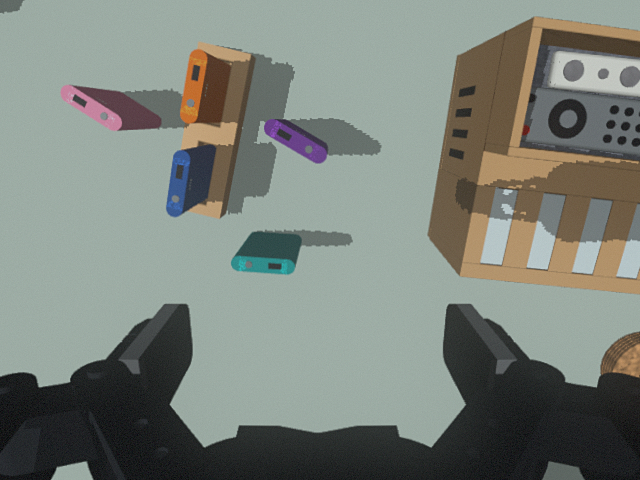

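```bash
python3 - <<'E'
from h import *
print(get_obs()['qpos'].round(3))
E
```

```text
[0.222 0.193 0.092 1.471 0.035 3.141]
```

Request:
{"api": "servo_tool", "payload": {"moves": [[0,0,0,0,1],[0,0,0,0,1]]}}

```text
time_s: 4.85
tcp_pos: [0.4835, 0.1211, 0.3555]
orientation: [0.994, 0.112, -0.002, -0.017]
force: [-0.4, 0.9, 0.8]
opening: 1.001
finger_force: 0.0
```

```bash
python3 - <<'E'
from h import *
o=get_obs();print(o['qpos'].round(3),o['tcp_pos'].round(4),o['orientation'].round(4),o['joint_vel'].round(3))
E
```

```text
[0.223 0.192 0.092 1.471 0.035 3.141] [0.4835 0.1211 0.3555] [ 0.9936  0.1118 -0.0021 -0.0173] [ 0.005 -0.001  0.001  0.    -0.001 -0.001]
```

Request:
{"api": "servo_tool", "payload": {"moves": [[0,0,0,-0.7,1],[0,0,0,-0.7,1],[0,0,0,-0.7,1],[0,0,0,-0.7,1],[0,0,0,-0.7,1],[0,0,0,-0.7,1],[0,0,0,-0.7,1],[0,0,0,-0.7,1],[0,0,0,-0.7,1],[0,0,0,-0.7,1],[0,0,0,-0.7,1],[0,0,0,-0.7,1],[0,0,0,-0.7,1],[0,0,0,-0.7,1],[0,0,0,-0.7,1],[0,0,0,-0.7,1],[0,0,0,-0.7,1],[0,0,0,-0.7,1]]}}

```text
time_s: 6.35
tcp_pos: [0.4834, 0.1213, 0.3555]
orientation: [0.349, 0.937, 0.014, -0.01]
force: [0.2, -0.3, -0.2]
opening: 1.0
finger_force: 0.0
```

Request:
{"api": "servo_tool", "payload": {"moves": [[0,0,0,-0.22,1],[0,0,0,-0.22,1],[0,0,0,-0.22,1],[0,0,0,-0.22,1],[0,0,0,-0.22,1],[0,0,0,-0.22,1],[0,0,0,-0.22,1]]}}

```text
time_s: 6.93
tcp_pos: [0.4834, 0.1214, 0.3554]
orientation: [0.013, 1.0, 0.017, -0.004]
force: [-0.1, -0.0, 0.1]
opening: 1.0
finger_force: 0.0
```

```bash
cat >> h.py <<'E'
def st():
    o=get_obs(); r=R.from_quat(o['orientation']).as_matrix()
    print(round(o['time_s'],2),'tcp',o['tcp_pos'].round(4),'yaw',np.degrees(np.arctan2(r[1,0],r[0,0])).round(2),'zax',r[:,2].round(3),'F',o['force'].round(1),'op',round(o['opening'],3),'q',o['qpos'].round(2))
    return o['tcp_pos'],r
def to(P):  # shift to world point in units
    p,r=st(); print('units',((np.array(P)-p)@r/.2).round(3))
E
python3 - <<'E'
from h import *
st()
E
```

```text
6.93 tcp [0.4834 0.1214 0.3554] yaw 178.53 zax [-0.008  0.034 -0.999] F [-0.1 -0.   0.1] op 1.0 q [0.22 0.19 0.09 1.47 0.03 0.25]
```

Request:
{"api": "servo_tool", "payload": {"moves": [[0,0,0,-0.54,1],[0,0,0,-0.54,1],[0,0,0,-0.54,1],[0,0,0,-0.54,1],[0,0,0,-0.54,1],[0,0,0,-0.54,1],[0,0,0,-0.54,1],[0,0,0,-0.54,1],[0,0,0,-0.54,1],[0,0,0,-0.54,1],[0,0,0,-0.54,1],[0,0,0,-0.54,1],[0,0,0,-0.54,1],[0,0,0,-0.54,1]]}}

```text
time_s: 8.1
tcp_pos: [0.4834, 0.1214, 0.3554]
orientation: [0.742, -0.67, -0.014, -0.01]
force: [0.0, -0.0, -0.2]
opening: 1.001
finger_force: 0.0
```

Request:
{"api": "servo_tool", "payload": {"moves": [[0,0,0,-0.52,1],[0,0,0,-0.52,1],[0,0,0,-0.52,1],[0,0,0,-0.52,1],[0,0,0,-0.52,1],[0,0,0,-0.52,1],[0,0,0,-0.52,1],[0,0,0,-0.52,1],[0,0,0,-0.52,1],[0,0,0,-0.52,1],[0,0,0,-0.52,1],[0,0,0,-0.52,1],[0,0,0,-0.52,1]]}}

```text
time_s: 9.18
tcp_pos: [0.4834, 0.1214, 0.3553]
orientation: [0.997, 0.079, -0.003, -0.017]
force: [0.3, 0.8, -0.2]
opening: 0.997
finger_force: 0.0
```

Request:
{"api": "servo_tool", "payload": {"moves": [[0,0,0,-0.06,1],[0,0,0,-0.06,1]]}}

```text
time_s: 9.35
tcp_pos: [0.475, 0.1496, 0.3552]
orientation: [0.989, 0.147, 0.001, -0.004]
force: [1.0, 1.4, 0.7]
opening: 0.999
finger_force: 0.0
```

```bash
python3 - <<'E'
from h import *
st()
E
```

```text
9.35 tcp [0.475  0.1496 0.3552] yaw 16.95 zax [ 0.001  0.009 -1.   ] F [1.  1.4 0.7] op 0.999 q [ 0.3   0.19  0.09  1.47  0.01 -3.14]
```

Request:
{"api": "servo_tool", "payload": {"moves": [[0,0,0,-0.02,1],[0,0,0,-0.02,1]]}}

```text
time_s: 9.52
tcp_pos: [0.4685, 0.1671, 0.3554]
orientation: [0.985, 0.17, 0.002, 0.001]
force: [-0.5, -0.6, 0.0]
opening: 0.997
finger_force: 0.0
```

```bash
python3 - <<'E'
from h import *
st()
E
```

```text
9.52 tcp [0.4685 0.1671 0.3554] yaw 19.59 zax [ 0.004 -0.002 -1.   ] F [-0.5 -0.6  0. ] op 0.997 q [ 0.34  0.19  0.09  1.47 -0.   -3.14]
```

Request:
{"api": "servo_tool", "payload": {"moves": [[0,0,0,0.6,1],[0,0,0,0.6,1],[0,0,0,0.6,1],[0,0,0,0.6,1],[0.15,-0.41,0,0.6,1],[0.15,-0.41,0,0.6,1],[0.15,-0.41,0,0.6,1],[0.15,-0.41,0,0.6,1],[0.15,-0.41,0,0.6,1],[0.15,-0.41,0,0.6,1],[0.15,-0.41,0,0.6,1],[0.15,-0.41,0,0.6,1],[0.15,-0.41,0,0.6,1],[0.15,-0.41,0,0.6,1],[0.15,-0.41,0,0.6,1]]}}

```text
time_s: 10.77
tcp_pos: [0.4705, 0.2519, 0.355]
orientation: [0.724, -0.69, 0.003, -0.0]
force: [0.7, -0.3, -0.0]
opening: 1.0
finger_force: 0.0
```

Request:
{"api": "servo_tool", "payload": {"moves": [[0,0,0,0.52,1],[0,0,0,0.52,1],[0,0,0,0.52,1],[0,0,0,0.52,1],[0,0,0,0.52,1],[0,0,0,0.52,1],[0,0,0,0.52,1],[0,0,0,0.52,1],[0,0,0,0.52,1],[0,0,0,0.52,1],[0,0,0,0.52,1],[0,0,0,0.52,1],[0,0,0,0.52,1],[0,0,0,0.52,1],[0,0,0,0.52,1]]}}

```text
time_s: 12.02
tcp_pos: [0.4704, 0.252, 0.3549]
orientation: [0.003, 1.0, -0.002, 0.002]
force: [-0.1, -0.4, -0.5]
opening: 1.0
finger_force: 0.0
```

```bash
python3 - <<'E'
from h import *
st()
np.set_printoptions(precision=4,suppress=True)
m=camera_model("wrist");im=capture("wrist");cv2.imwrite("pics/w3.png",im[:,:,::-1]);print(m['xyz'])
banks(m,im)
for t,z in (("stand",0),("bank_a",.008)):
    for d in pinpoint("wrist",t): print(t,d['score'],np.round(d['uv']),onz(m,d['uv'],z)[0][:2])
E
```

```text
12.02 tcp [0.4704 0.252  0.3549] yaw 179.66 zax [ 0.005 -0.003 -1.   ] F [-0.1 -0.4 -0.5] op 1.0 q [ 0.49  0.25  0.17  1.49 -0.    0.5 ]
[0.4031 0.2518 0.4973]
orange [316 225  17  83 886] [323.9041 272.8149] [0.5476 0.2563 0.108 ]
stand 0.91 [322. 212.] [0.5111 0.2557]
bank_a 0.95 [238. 225.] [0.524  0.1559]
bank_a 0.94 [322. 245.] [0.5489 0.2559]
bank_a 0.9 [240. 113.] [0.3966 0.1651]
bank_a 0.72 [399. 211.] [0.5086 0.3462]
bank_a 0.6 [326. 172.] [0.4622 0.2601]
```

View pics/w3.png

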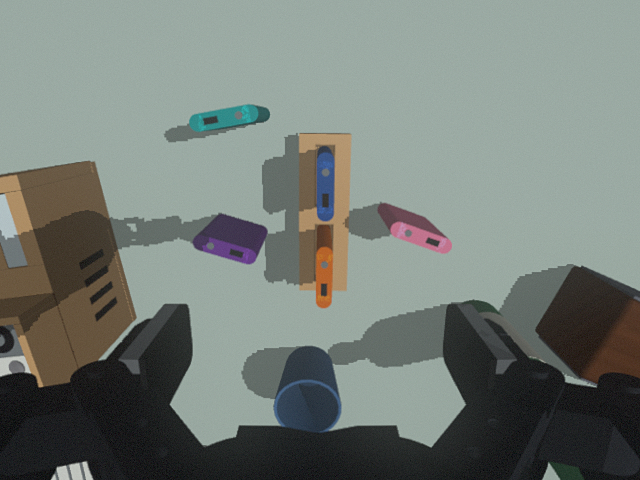

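The wrist view shows the stand upright in the picture (cols 299–350), with the blue bank's top at (325,184) and the orange bank's at (324,277). Purple is at left, pink at right, teal above and the tumbler below.

```bash
python3 - <<'E'
from h import *
np.set_printoptions(precision=4,suppress=True)
m=camera_model("wrist");im=cv2.imread("pics/w3.png")[:,:,::-1].copy()
print("ends blue",onz(m,[[325,147],[325,220]],.108)[:,:2]);print("orange",onz(m,[[324,248],[324,308]],.108)[:,:2])
print("stand top",onz(m,[[299,134],[350,134],[347,291]],.03)[:,:2])
hsv=cv2.cvtColor(im,cv2.COLOR_RGB2HSV)
for nm,lo,hi,vmin in (("blue",100,128,110),("orange",5,20,170)):
    g=((hsv[...,0]>=lo)&(hsv[...,0]<=hi)&(hsv[...,1]>140)&(hsv[...,2]>vmin)).astype(np.uint8);g[:130]=0;g[312:]=0;g[:,:300]=0;g[:,350:]=0
    p=cv2.findNonZero(g)[:,0].astype(float);w=onz(m,p,.108)[:,:2]*1000
    print(nm,len(p),w.min(0),w.max(0),cv2.minAreaRect(w.astype(np.float32)))
to([.4665,.2595,.0865])
E
```

```text
ends blue [[0.4276 0.2577]
 [0.4948 0.2577]]
orange [[0.5222 0.2567]
 [0.5847 0.2566]]
stand top [[0.4186 0.2311]
 [0.4189 0.2856]
 [0.5993 0.2847]]
blue 688 [432.8623 250.1963] [493.8419 264.936 ] ((463.3502197265625, 257.5749816894531), (14.489498138427734, 60.95988082885742), 89.67705535888672)
orange 745 [522.2125 248.6905] [583.6214 264.4421] ((552.921142578125, 256.6457824707031), (15.591341972351074, 61.40230178833008), 89.63835906982422)
12.17 tcp [0.4703 0.2522 0.3549] yaw 179.67 zax [ 0.004 -0.003 -1.   ] F [ 0.7 -0.3  0.7] op 1.002 q [ 0.5   0.25  0.17  1.49 -0.    0.5 ]
units [0.025 0.04  1.342]
```

Request:
{"api": "servo_tool", "payload": {"moves": [[0.037,0.031,0.9,0,0],[0.037,0.031,0.9,0,0],[0.037,0.031,0.9,0,0],[0.037,0.031,0.9,0,0],[0.037,0.031,0.9,0,0],[0.037,0.031,0.9,0,0]]}}

```text
time_s: 12.67
tcp_pos: [0.4601, 0.2563, 0.1703]
orientation: [0.003, 1.0, -0.004, -0.002]
force: [0.4, -0.4, -0.3]
opening: 0.497
finger_force: 0.0
```

```bash
python3 - <<'E'
from h import *
to([.464,.2577,.087])
np.set_printoptions(precision=4,suppress=True)
m=camera_model("wrist");im=capture("wrist");cv2.imwrite("pics/w4.png",im[:,:,::-1])
hsv=cv2.cvtColor(im,cv2.COLOR_RGB2HSV)
g=((hsv[...,0]>=100)&(hsv[...,0]<=128)&(hsv[...,1]>140)&(hsv[...,2]>100)).astype(np.uint8)
n,l,s,c=cv2.connectedComponentsWithStats(g)
for i in range(1,n):
    if s[i,4]>200:
        w=onz(m,cv2.findNonZero((l==i).astype(np.uint8))[:,0].astype(float),.108)[:,:2]*1000
        print(s[i],cv2.minAreaRect(w.astype(np.float32)))
E
```

```text
12.67 tcp [0.4601 0.2563 0.1703] yaw 179.67 zax [-0.004 -0.008 -1.   ] F [ 0.4 -0.4 -0.3] op 0.497 q [ 0.51  0.3  -0.24  1.03 -0.    0.52]
units [-0.021  0.011  0.416]
[ 308  204   30  118 2770] ((463.7994384765625, 257.50604248046875), (14.90832805633545, 62.6037712097168), 89.35758972167969)
```

View pics/w4.png

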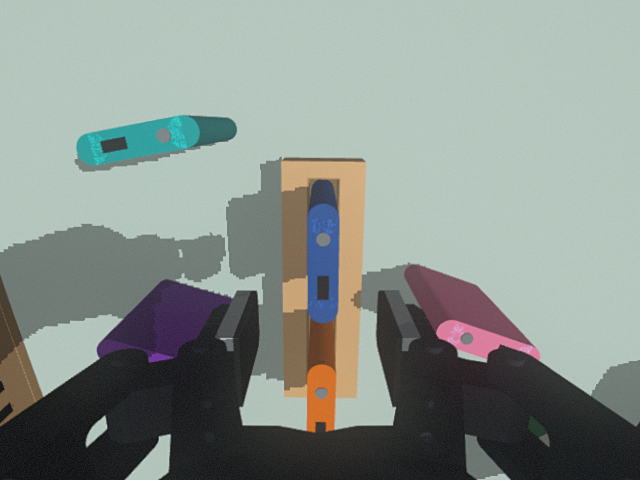

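The close view confirms the blue bank (top at (323,262)) is between the fingers, with the look-alikes clear of them. I'll go down and grip.

Request:
{"api": "servo_tool", "payload": {"moves": [[-0.01,0.01,0.25,0,0],[-0.01,0.01,0.415,0,0],[-0.01,0.01,0.415,0,0],[-0.01,0.01,0.415,0,0],[-0.01,0.01,0.415,0,0]]}}

```text
time_s: 13.13
tcp_pos: [0.4681, 0.2609, 0.0946]
orientation: [0.003, 1.0, -0.001, 0.004]
force: [0.8, 0.5, 0.2]
opening: 0.503
finger_force: 0.0
```

```bash
python3 - <<'E'
from h import *
to([.464,.2577,.087])
E
```

```text
13.13 tcp [0.4681 0.2609 0.0946] yaw 179.61 zax [ 0.008 -0.001 -1.   ] F [0.8 0.5 0.2] op 0.503 q [ 0.51  0.37 -0.36  0.84 -0.    0.52]
units [ 0.02  -0.016  0.038]
```

Request:
{"api": "servo_tool", "payload": {"moves": [[0.01,-0.014,0.026,0,0],[0.01,-0.014,0.026,0,0],[0.01,-0.014,0.026,0,0]]}}

```text
time_s: 13.38
tcp_pos: [0.4649, 0.2574, 0.0882]
orientation: [0.004, 1.0, -0.001, 0.003]
force: [-0.9, -0.2, 0.7]
opening: 0.498
finger_force: 0.0
```

```bash
python3 - <<'E'
from h import *
to([.464,.2577,.087])
E
```

```text
13.38 tcp [0.4649 0.2574 0.0882] yaw 179.6 zax [ 0.007 -0.002 -1.   ] F [-0.9 -0.2  0.7] op 0.498 q [ 0.51  0.37 -0.38  0.82 -0.    0.52]
units [0.004 0.001 0.006]
```

Request:
{"api": "servo_tool", "payload": {"moves": [[0,0,0,0,-1],[0,0,0,0,-1],[0,0,0,0,-1],[0,0,0,0,-1],[0,0,0,0,-1],[0,0,0,0,-1]], "force": 60}}

```text
time_s: 13.88
tcp_pos: [0.4647, 0.2577, 0.0875]
orientation: [0.003, 1.0, -0.001, 0.003]
force: [0.3, 0.0, 5.2]
opening: 0.18
finger_force: 60.1
```

```bash
python3 - <<'E'
from h import *
st();print(get_obs()['finger_force'])
E
```

```text
13.88 tcp [0.4647 0.2577 0.0875] yaw 179.61 zax [ 0.006 -0.002 -1.   ] F [0.3 0.  5.2] op 0.18 q [ 0.51  0.37 -0.38  0.82 -0.    0.52]
60.05475103855133
```

Request:
{"api": "servo_tool", "payload": {"moves": [[0,0,-0.2,0,-1],[0,0,-0.4,0,-1],[0,0,-0.6,0,-1],[0,0,-0.8,0,-1],[0,0,-1,0,-1],[-0.08,-0.2,-1,-0.02,-1],[-0.08,-0.4,-1,-0.043,-1],[-0.08,-0.6,-1,-0.043,-1],[-0.08,-0.8,-1,-0.043,-1],[-0.08,-0.85,-1,-0.043,-1]]}}

```text
time_s: 14.72
tcp_pos: [0.4764, 0.0825, 0.2864]
orientation: [-0.062, 0.998, -0.004, 0.001]
force: [-0.2, 0.3, -3.0]
opening: 0.169
finger_force: 60.9
```

```bash
python3 - <<'E'
from h import *
np.set_printoptions(precision=2,suppress=True)
to([.4967,-.0312,.29])
m=camera_model("wrist");im=capture("wrist");cv2.imwrite("pics/w5.png",im[:,:,::-1])
print(doors(m,im))
banks(m,im,.31)
E
```

```text
14.72 tcp [0.48 0.08 0.29] yaw -172.92 zax [ 0.   -0.01 -1.  ] F [-0.2  0.3 -3. ] op 0.169 q [ 0.18  0.17 -0.11  1.29 -0.01  0.05]
units [-0.03 -0.58 -0.01]
[[ 496.29  -31.32   19.59   67.66  -83.  ]
 [ 507.   -114.09   19.87   66.4   -82.15]
 [ 501.66  -72.68   19.78   66.06  -82.51]]
blue [ 292  241   52   70 2519] [318.23 273.39] [0.45 0.08 0.31]
blue [ 294  316   48  106 3107] [317.28 375.47] [0.49 0.08 0.31]
orange [ 485  258   47  100 1162] [512.92 318.53] [0.46 0.14 0.31]
```

View pics/w5.png

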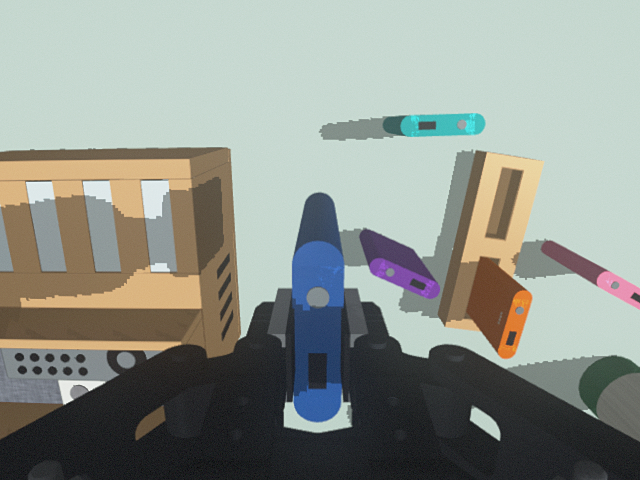

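The blue bank is held upright, its top centred at about (318,331). The doors again fit within 0.5 mm of the first measurement.

```bash
python3 - <<'E'
from h import *
m=camera_model("wrist");p,r=st()
w=onz(m,[[318,241],[318,422],[292,331],[344,331]],p[2]+.0205)
b=w.mean(0);print(w.round(4));print("bank in tool mm",((w[:2].mean(0)-p)@r*1000).round(1),((w[2:].mean(0)-p)@r*1000).round(1))
to([.4967,-.0322,.245])
E
```

```text
14.77 tcp [0.4766 0.083  0.2864] yaw -172.96 zax [ 0.002 -0.006 -1.   ] F [-0.2 -0.7 -2.1] op 0.167 q [ 0.18  0.17 -0.11  1.29 -0.01  0.05]
[[0.4448 0.0783 0.3069]
 [0.5086 0.0863 0.3069]
 [0.4753 0.0738 0.3069]
 [0.4732 0.0902 0.3069]]
bank in tool mm [  0.   -0.9 -20.5] [  2.5  -0.9 -20.5]
14.77 tcp [0.4766 0.083  0.2864] yaw -172.96 zax [ 0.002 -0.006 -1.   ] F [-0.2 -0.7 -2.1] op 0.167 q [ 0.18  0.17 -0.11  1.29 -0.01  0.05]
units [-0.029 -0.583  0.211]
```

Request:
{"api": "servo_tool", "payload": {"moves": [[-0.029,-0.2,0,-0.002,-1],[-0.029,-0.4,0,-0.002,-1],[-0.029,-0.582,0,-0.002,-1],[-0.029,-0.582,0.13,-0.002,-1],[-0.029,-0.582,0.26,-0.002,-1],[-0.029,-0.582,0.26,-0.002,-1],[-0.029,-0.582,0.26,-0.002,-1]]}}

```text
time_s: 15.35
tcp_pos: [0.497, -0.0268, 0.2339]
orientation: [-0.067, 0.998, -0.001, -0.001]
force: [-0.2, 0.1, -2.8]
opening: 0.175
finger_force: 60.8
```

```bash
python3 - <<'E'
from h import *
to([.4967,-.0322,.2])
E
```

```text
15.35 tcp [ 0.497  -0.0268  0.2339] yaw -172.28 zax [-0.001 -0.002 -1.   ] F [-0.2  0.1 -2.8] op 0.175 q [-0.05  0.21 -0.19  1.16 -0.   -0.19]
units [ 0.005 -0.026  0.17 ]
```

Request:
{"api": "servo_tool", "payload": {"moves": [[0.003,-0.027,0,0,-1],[0.003,-0.027,0.04,0,-1],[0.003,-0.027,0.08,0,-1],[0.003,-0.027,0.12,0,-1],[0.003,-0.027,0.15,0,-1],[0.003,-0.027,0.17,0,-1],[0.003,-0.027,0.17,0,-1]]}}

```text
time_s: 15.93
tcp_pos: [0.4998, -0.0326, 0.2091]
orientation: [-0.067, 0.998, -0.002, 0.006]
force: [-14.7, 0.6, 42.6]
opening: 0.171
finger_force: 67.2
```

Request:
{"api": "servo_tool", "payload": {"moves": [[0,0,0.02,0,-1],[0,0,0.04,0,-1],[0,0,0.06,0,-1],[0,0,0.075,0,-1],[0,0,0.075,0,-1]]}}

```text
time_s: 16.35
tcp_pos: [0.4999, -0.0324, 0.1893]
orientation: [-0.067, 0.998, -0.001, 0.004]
force: [-6.8, 1.9, 22.4]
opening: 0.169
finger_force: 64.9
```

```bash
python3 - <<'E'
from h import *
to([.4967,-.0322,.2])
E
```

```text
16.35 tcp [ 0.4999 -0.0324  0.1893] yaw -172.3 zax [ 0.008 -0.002 -1.   ] F [-6.8  1.9 22.4] op 0.169 q [-0.06  0.24 -0.28  1.04 -0.   -0.2 ]
units [ 0.015  0.003 -0.053]
```

Request:
{"api": "servo_tool", "payload": {"moves": [[0.015,0,0,0,-1],[0.015,0,0,0,-1],[0.015,0,0,0,-1]]}}

```text
time_s: 16.6
tcp_pos: [0.4994, -0.0325, 0.1895]
orientation: [-0.067, 0.998, -0.001, 0.006]
force: [-1.4, 2.3, 17.9]
opening: 0.173
finger_force: 64.3
```

```bash
python3 - <<'E'
from h import *
to([.4967,-.0322,.2])
m=camera_model("wrist");im=capture("wrist");cv2.imwrite("pics/w6.png",im[:,:,::-1])
E
```

```text
16.6 tcp [ 0.4994 -0.0325  0.1895] yaw -172.28 zax [ 0.012 -0.002 -1.   ] F [-1.4  2.3 17.9] op 0.173 q [-0.06  0.23 -0.29  1.04 -0.   -0.2 ]
units [ 0.012  0.003 -0.053]
```

View pics/w6.png

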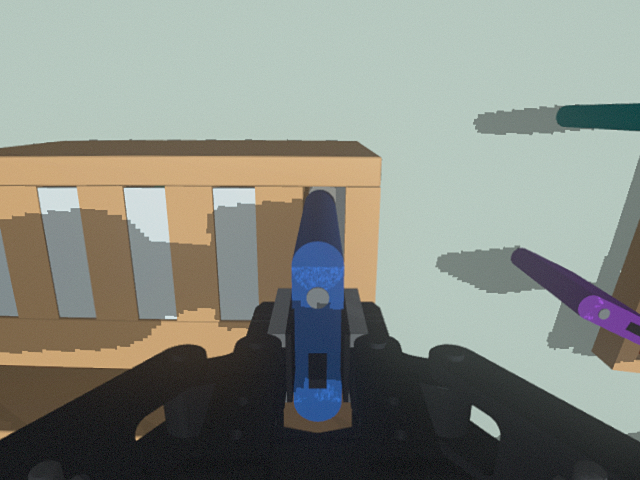

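Blue's foot is in pocket 4 and stopped with its bottom at about z = 0.110, which is the full-pocket depth. Pocket 4 is taken, so I'll lift and try pocket 3.

Request:
{"api": "servo_tool", "payload": {"moves": [[0,0,-0.12,0,-1],[0,0,-0.22,0,-1],[0,0,-0.24,0,-1],[0,-0.1,-0.24,0,-1],[0,-0.21,-0.24,0,-1],[0,-0.21,-0.24,0,-1],[0,-0.21,-0.24,0,-1],[0,-0.21,-0.24,0,-1]]}}

```text
time_s: 17.32
tcp_pos: [0.501, -0.0745, 0.2332]
orientation: [-0.067, 0.998, -0.001, 0.001]
force: [0.2, 0.4, -2.6]
opening: 0.17
finger_force: 61.5
```

```bash
python3 - <<'E'
from h import *
to([.5015,-.0735,.2])
E
```

```text
17.32 tcp [ 0.501  -0.0745  0.2332] yaw -172.32 zax [ 0.002 -0.002 -1.   ] F [ 0.2  0.4 -2.6] op 0.17 q [-0.15  0.23 -0.18  1.16 -0.   -0.28]
units [-0.003  0.005  0.166]
```

Request:
{"api": "servo_tool", "payload": {"moves": [[0,0.004,0.04,0,-1],[0,0.004,0.07,0,-1],[0,0.004,0.1,0,-1],[0,0.004,0.13,0,-1],[0,0.004,0.15,0,-1],[0,0.004,0.17,0,-1],[0,0.004,0.17,0,-1]]}}

```text
time_s: 17.9
tcp_pos: [0.5012, -0.0741, 0.1998]
orientation: [-0.067, 0.998, -0.002, 0.001]
force: [-0.9, -0.5, -3.3]
opening: 0.172
finger_force: 61.4
```

Request:
{"api": "servo_tool", "payload": {"moves": [[0,0,0.02,0,-1],[0,0,0.04,0,-1],[0,0,0.06,0,-1],[0,0,0.075,0,-1],[0,0,0.075,0,-1]]}}

```text
time_s: 18.32
tcp_pos: [0.5012, -0.0741, 0.1849]
orientation: [-0.067, 0.998, -0.002, 0.001]
force: [-0.4, -0.4, -2.8]
opening: 0.167
finger_force: 61.4
```

```bash
python3 - <<'E'
from h import *
to([.5015,-.0735,.184])
E
```

```text
18.32 tcp [ 0.5012 -0.0741  0.1849] yaw -172.3 zax [ 0.003 -0.003 -1.   ] F [-0.4 -0.4 -2.8] op 0.167 q [-0.15  0.25 -0.27  1.04 -0.   -0.28]
units [-0.002  0.003  0.005]
```

Pocket 3 gives no resistance past the full depth, so it's free. I'll keep lowering.

Request:
{"api": "servo_tool", "payload": {"moves": [[0,0,0.04,0,-1],[0,0,0.08,0,-1],[0,0,0.12,0,-1],[0,0,0.15,0,-1],[0,0,0.18,0,-1],[0,0,0.2,0,-1],[0,0,0.2,0,-1],[0,0,0.2,0,-1]]}}

```text
time_s: 18.98
tcp_pos: [0.5014, -0.0741, 0.1453]
orientation: [-0.067, 0.998, -0.002, 0.001]
force: [0.7, 1.0, -3.0]
opening: 0.171
finger_force: 61.4
```

```bash
python3 - <<'E'
from h import *
to([.5015,-.0735,.1395])
m=camera_model("wrist");im=capture("wrist");cv2.imwrite("pics/w7.png",im[:,:,::-1])
E
```

```text
18.98 tcp [ 0.5014 -0.0741  0.1453] yaw -172.29 zax [ 0.003 -0.003 -1.   ] F [ 0.7  1.  -3. ] op 0.171 q [-0.15  0.28 -0.34  0.94 -0.   -0.28]
units [-0.001  0.003  0.029]
```

View pics/w7.png

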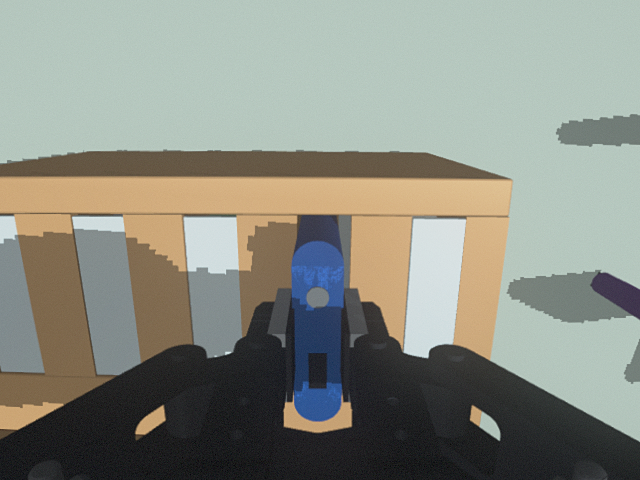

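The bank is deep in pocket 3, with its top at (318,330) and door 4 shut again at (437,290). I'll lower the last 7 mm until about 22 mm stands out.

Request:
{"api": "servo_tool", "payload": {"moves": [[0,0.004,0.015,0,-1],[0,0.004,0.03,0,-1],[0,0.004,0.036,0,-1],[0,0.004,0.036,0,-1],[0,0.004,0.036,0,-1]]}}

```text
time_s: 19.45
tcp_pos: [0.5018, -0.0735, 0.1385]
orientation: [-0.067, 0.998, -0.002, 0.002]
force: [-0.8, -0.4, -2.7]
opening: 0.176
finger_force: 61.4
```

```bash
python3 - <<'E'
from h import *
p,r=st()
m=camera_model("wrist")
im=capture("wrist");hsv=cv2.cvtColor(im,cv2.COLOR_RGB2HSV)
g=((hsv[...,0]>=100)&(hsv[...,0]<=128)&(hsv[...,1]>140)&(hsv[...,2]>100)).astype(np.uint8)
ys,xs=np.nonzero(g);print(ys.min(),ys.max(),xs.min(),xs.max())
print(proj(m,[p+r@[.032,0,-.0205],p+r@[-.032,0,-.0205],p+r@[0,.008,-.0205],p+r@[0,-.008,-.0205]]).round(1))
E
```

```text
19.45 tcp [ 0.5018 -0.0735  0.1385] yaw -172.29 zax [ 0.004 -0.003 -1.   ] F [-0.8 -0.4 -2.7] op 0.176 q [-0.14  0.29 -0.36  0.92 -0.   -0.28]
241 420 292 343
[[321.  241.6]
 [320.5 421.9]
 [345.8 338.1]
 [295.6 338.1]]
```

Request:
{"api": "servo_tool", "payload": {"moves": [[0,0,0,0,-0.3],[0,0,0,0,-0.3],[0,0,0,0,-0.3],[0,0,0,0,-0.3],[0,0,0,0,-0.3],[0,0,0,0,-0.3]]}}

```text
time_s: 20.0
tcp_pos: [0.5019, -0.0735, 0.1387]
orientation: [-0.067, 0.998, -0.002, 0.002]
force: [-0.5, 0.5, 0.3]
opening: 0.35
finger_force: 0.0
```

Request:
{"api": "servo_tool", "payload": {"moves": [[0,0,-0.2,0,-0.3],[0,0,-0.4,0,-0.3],[0,0,-0.6,0,-0.3],[0,0,-0.7,0,0]]}}

```text
time_s: 20.33
tcp_pos: [0.5028, -0.0732, 0.2834]
orientation: [-0.067, 0.998, -0.002, 0.005]
force: [1.0, -0.1, -0.0]
opening: 0.477
finger_force: 0.0
```

```bash
python3 - <<'E'
from h import *
np.set_printoptions(precision=2,suppress=True)
to([.552,.2567,.28])
m=camera_model("wrist");im=capture("wrist");cv2.imwrite("pics/w8.png",im[:,:,::-1]);print(doors(m,im))
E
```

```text
20.33 tcp [ 0.5  -0.07  0.28] yaw -172.29 zax [ 0.01 -0.   -1.  ] F [ 1.  -0.1 -0. ] op 0.477 q [-0.14  0.21 -0.08  1.28 -0.   -0.28]
units [-0.47  1.6   0.01]
[[ 507.38 -114.33   19.57   67.17  -82.85]
 [ 502.07  -72.61   19.39   66.46  -82.65]
 [ 496.72  -31.19   20.05   67.11  -82.71]
 [ 696.4    87.33   22.79   65.36  -44.43]]
```

View pics/w8.png

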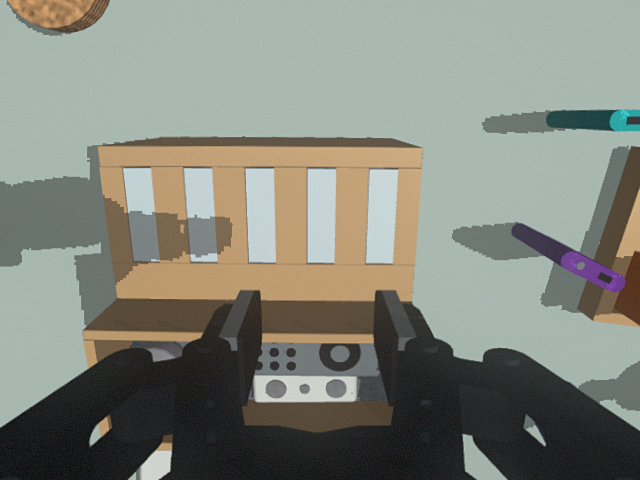

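Door 3 (321,215) is shut flush and the blue bank is gone below, with everything else undisturbed. Next is the orange bank.

Request:
{"api": "servo_tool", "payload": {"moves": [[-0.235,0.8,0,0,0],[-0.235,0.8,0,0,0],[-0.235,0.8,0,0,0],[-0.235,0.8,0,0,0],[-0.235,0.8,0,0,0]]}}

```text
time_s: 20.8
tcp_pos: [0.5272, 0.0984, 0.2776]
orientation: [-0.071, 0.997, 0.0, 0.003]
force: [0.4, -1.2, -0.3]
opening: 0.503
finger_force: 0.0
```

Request:
{"api": "servo_tool", "payload": {"moves": [[-0.235,0.8,0,0.045,0],[-0.235,0.8,0,0.045,0],[-0.235,0.8,0,0.045,0],[-0.235,0.8,0,0.045,0],[-0.235,0.8,0.3,0.045,0],[-0.235,0.8,0.5,0.045,0],[-0.235,0.8,0.5,0.045,0],[-0.235,0.8,0.5,0.045,0]]}}

```text
time_s: 21.47
tcp_pos: [0.5481, 0.255, 0.1719]
orientation: [0.003, 1.0, -0.004, -0.003]
force: [-0.1, -0.1, -0.6]
opening: 0.497
finger_force: 0.0
```

```bash
python3 - <<'E'
from h import *
to([.552,.2567,.0875])
m=camera_model("wrist");im=capture("wrist");cv2.imwrite("pics/w9.png",im[:,:,::-1])
hsv=cv2.cvtColor(im,cv2.COLOR_RGB2HSV)
g=((hsv[...,0]>=5)&(hsv[...,0]<=18)&(hsv[...,1]>170)&(hsv[...,2]>185)).astype(np.uint8)
n,l,s,c=cv2.connectedComponentsWithStats(g)
for i in range(1,n):
    if s[i,4]>200:
        w=onz(m,cv2.findNonZero((l==i).astype(np.uint8))[:,0].astype(float),.108)[:,:2]*1000
        print(s[i],cv2.minAreaRect(w.astype(np.float32)))
E
```

```text
21.47 tcp [0.5481 0.255  0.1719] yaw 179.66 zax [-0.006 -0.008 -1.   ] F [-0.1 -0.1 -0.6] op 0.497 q [ 0.44  0.43 -0.04  1.11 -0.    0.44]
units [-0.022  0.012  0.422]
[ 307  205   32  118 2886] ((552.7889404296875, 256.0251159667969), (15.607337951660156, 63.1536865234375), 88.76191711425781)
```

View pics/w9.png

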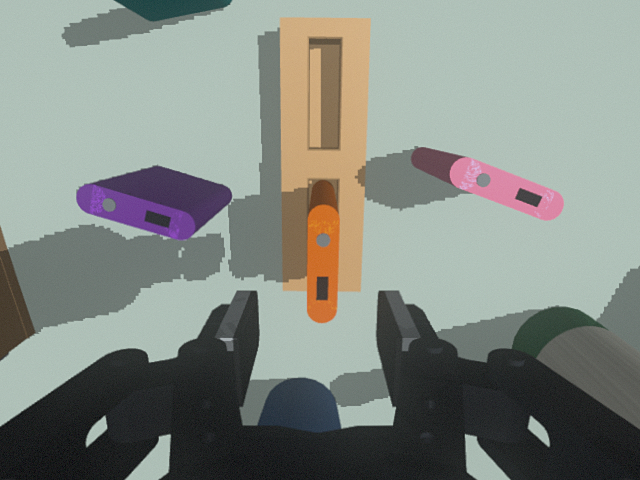

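Orange (322,263) is centred between the fingers, clear of purple, pink and the tumbler. I'll descend most of the way, settle, then correct.

Request:
{"api": "servo_tool", "payload": {"moves": [[-0.015,0.006,0.2,0,0],[-0.015,0.006,0.38,0,0],[-0.015,0.006,0.4,0,0],[-0.015,0.006,0.4,0,0],[-0.015,0.006,0.4,0,0],[-0.015,0.006,0.4,0,0]]}}

```text
time_s: 22.02
tcp_pos: [0.5575, 0.2582, 0.1011]
orientation: [0.004, 1.0, -0.0, 0.005]
force: [0.4, -0.2, 0.5]
opening: 0.497
finger_force: 0.0
```

```bash
python3 - <<'E'
from h import *
to([.5525,.2565,.0875])
E
```

```text
22.02 tcp [0.5575 0.2582 0.1011] yaw 179.59 zax [ 0.009 -0.001 -1.   ] F [ 0.4 -0.2  0.5] op 0.497 q [ 0.44  0.48 -0.15  0.93 -0.    0.44]
units [ 0.026 -0.008  0.068]
```

Request:
{"api": "servo_tool", "payload": {"moves": [[0.022,-0.008,0.06,0,0],[0.022,-0.008,0.06,0,0],[0.022,-0.008,0.06,0,0],[0.022,-0.008,0.06,0,0]]}}

```text
time_s: 22.35
tcp_pos: [0.5519, 0.2562, 0.0874]
orientation: [0.003, 1.0, -0.001, 0.003]
force: [0.5, 0.1, -0.7]
opening: 0.502
finger_force: 0.0
```

```bash
python3 - <<'E'
from h import *
to([.5525,.2565,.0875])
E
```

```text
22.35 tcp [0.5519 0.2562 0.0874] yaw 179.6 zax [ 0.007 -0.002 -1.   ] F [ 0.5  0.1 -0.7] op 0.502 q [ 0.44  0.49 -0.18  0.9  -0.    0.44]
units [-0.003  0.002 -0.   ]
```

Request:
{"api": "servo_tool", "payload": {"moves": [[0,0,0,0,-1],[0,0,0,0,-1],[0,0,0,0,-1],[0,0,0,0,-1],[0,0,0,0,-1],[0,0,0,0,-1]], "force": 60}}

```text
time_s: 22.85
tcp_pos: [0.5517, 0.2563, 0.0867]
orientation: [0.003, 1.0, -0.001, 0.003]
force: [0.1, 0.9, 5.8]
opening: 0.169
finger_force: 59.8
```

Request:
{"api": "servo_tool", "payload": {"moves": [[0,0,-0.2,0,-1],[0,0,-0.4,0,-1],[0,0,-0.6,0,-1],[0,0,-0.8,0,-1],[0,0,-1,0,-1],[0.22,-0.2,-1,-0.02,-1],[0.22,-0.4,-1,-0.043,-1],[0.22,-0.6,-1,-0.043,-1],[0.22,-0.8,-1,-0.043,-1],[0.22,-0.9,-1,-0.043,-1]]}}

```text
time_s: 23.68
tcp_pos: [0.503, 0.0735, 0.2855]
orientation: [-0.064, 0.998, -0.003, 0.001]
force: [-0.0, -0.7, -2.1]
opening: 0.172
finger_force: 59.8
```

```bash
python3 - <<'E'
from h import *
to([.507,-.115,.24])
m=camera_model("wrist");im=capture("wrist")
hsv=cv2.cvtColor(im,cv2.COLOR_RGB2HSV)
g=((hsv[...,0]>=5)&(hsv[...,0]<=18)&(hsv[...,1]>170)&(hsv[...,2]>185)).astype(np.uint8)
n,l,s,c=cv2.connectedComponentsWithStats(g);print([list(x) for x in s[1:] if x[4]>300])
E
```

```text
23.68 tcp [0.503  0.0735 0.2855] yaw -172.71 zax [ 0.002 -0.005 -1.   ] F [-0.  -0.7 -2.1] op 0.172 q [ 0.15  0.21 -0.06  1.3  -0.01  0.02]
units [ 0.1   -0.936  0.232]
[[np.int32(292), np.int32(247), np.int32(52), np.int32(65), np.int32(2490)], [np.int32(294), np.int32(383), np.int32(48), np.int32(45), np.int32(1449)]]
```

Request:
{"api": "servo_tool", "payload": {"moves": [[0.108,-0.2,0,0,-1],[0.108,-0.4,0,0,-1],[0.108,-0.6,0,0,-1],[0.108,-0.8,0,0,-1],[0.108,-0.938,0.05,0,-1],[0.108,-0.938,0.15,0,-1],[0.108,-0.938,0.25,0,-1],[0.108,-0.938,0.25,0,-1],[0.108,-0.938,0.25,0,-1],[0.108,-0.938,0.25,0,-1]]}}

```text
time_s: 24.57
tcp_pos: [0.5076, -0.112, 0.2371]
orientation: [-0.064, 0.998, -0.002, 0.002]
force: [0.5, -1.0, -2.0]
opening: 0.171
finger_force: 60.1
```

```bash
python3 - <<'E'
from h import *
to([.5055,-.1155,.2])
E
```

```text
24.57 tcp [ 0.5076 -0.112   0.2371] yaw -172.62 zax [ 0.004 -0.003 -1.   ] F [ 0.5 -1.  -2. ] op 0.171 q [-0.22  0.25 -0.14  1.18 -0.   -0.34]
units [ 0.013 -0.015  0.186]
```

Request:
{"api": "servo_tool", "payload": {"moves": [[0.012,-0.015,0.02,0,-1],[0.012,-0.015,0.05,0,-1],[0.012,-0.015,0.08,0,-1],[0.012,-0.015,0.11,0,-1],[0.012,-0.015,0.14,0,-1],[0.012,-0.015,0.17,0,-1],[0.012,-0.015,0.185,0,-1],[0.012,-0.015,0.185,0,-1]]}}

```text
time_s: 25.23
tcp_pos: [0.5051, -0.1158, 0.1987]
orientation: [-0.064, 0.998, -0.002, 0.001]
force: [0.3, -1.2, -1.6]
opening: 0.172
finger_force: 60.2
```

Request:
{"api": "servo_tool", "payload": {"moves": [[0,0,0.02,0,-1],[0,0,0.04,0,-1],[0,0,0.06,0,-1],[0,0,0.075,0,-1],[0,0,0.075,0,-1]]}}

```text
time_s: 25.65
tcp_pos: [0.5081, -0.1159, 0.1886]
orientation: [-0.064, 0.998, -0.002, 0.006]
force: [-1.6, 1.0, 17.6]
opening: 0.168
finger_force: 63.3
```

```bash
python3 - <<'E'
from h import *
to([.5055,-.1155,.184])
E
```

```text
25.65 tcp [ 0.5081 -0.1159  0.1886] yaw -172.66 zax [ 0.011 -0.004 -1.   ] F [-1.6  1.  17.6] op 0.168 q [-0.22  0.27 -0.24  1.05 -0.   -0.35]
units [0.013 0.004 0.023]
```

Pocket 2 stops at the full-pocket depth (TCP 0.1886, +18 N), so it's taken. Next is pocket 1.

Request:
{"api": "servo_tool", "payload": {"moves": [[0,0,-0.12,0,-1],[0,0,-0.22,0,-1],[0,0,-0.24,0,-1],[0,-0.1,-0.24,0,-1],[0,-0.208,-0.24,0,-1],[0,-0.208,-0.24,0,-1],[0,-0.208,-0.24,0,-1],[0,-0.208,-0.24,0,-1]]}}

```text
time_s: 26.32
tcp_pos: [0.5103, -0.1565, 0.2318]
orientation: [-0.064, 0.998, -0.001, 0.001]
force: [-0.1, -0.7, -2.2]
opening: 0.174
finger_force: 60.3
```

```bash
python3 - <<'E'
from h import *
to([.511,-.157,.2])
E
```

```text
26.32 tcp [ 0.5103 -0.1565  0.2318] yaw -172.67 zax [ 0.003 -0.002 -1.   ] F [-0.1 -0.7 -2.2] op 0.174 q [-0.3   0.27 -0.12  1.18 -0.   -0.42]
units [-0.003 -0.003  0.159]
```

Request:
{"api": "servo_tool", "payload": {"moves": [[-0.002,-0.003,0.03,0,-1],[-0.002,-0.003,0.06,0,-1],[-0.002,-0.003,0.09,0,-1],[-0.002,-0.003,0.12,0,-1],[-0.002,-0.003,0.15,0,-1],[-0.002,-0.003,0.16,0,-1],[-0.002,-0.003,0.16,0,-1]]}}

```text
time_s: 26.9
tcp_pos: [0.511, -0.1576, 0.2]
orientation: [-0.064, 0.998, -0.002, 0.001]
force: [-0.2, -0.8, -1.9]
opening: 0.171
finger_force: 60.4
```

Request:
{"api": "servo_tool", "payload": {"moves": [[0,0,0.02,0,-1],[0,0,0.04,0,-1],[0,0,0.06,0,-1],[0,0,0.075,0,-1],[0,0,0.075,0,-1]]}}

```text
time_s: 27.32
tcp_pos: [0.5125, -0.1577, 0.1886]
orientation: [-0.064, 0.998, -0.002, 0.004]
force: [-2.9, 1.5, 13.6]
opening: 0.179
finger_force: 62.7
```

```bash
python3 - <<'E'
from h import *
to([.511,-.157,.145])
E
```

```text
27.32 tcp [ 0.5125 -0.1577  0.1886] yaw -172.65 zax [ 0.008 -0.004 -1.   ] F [-2.9  1.5 13.6] op 0.179 q [-0.3   0.29 -0.2   1.06 -0.   -0.43]
units [0.009 0.005 0.218]
```

Pocket 1 is taken too, which leaves pocket 0.

Request:
{"api": "servo_tool", "payload": {"moves": [[0,0,-0.12,0,-1],[0,0,-0.22,0,-1],[0,0,-0.24,0,-1],[0,-0.1,-0.24,0,-1],[0,-0.205,-0.24,0,-1],[0,-0.205,-0.24,0,-1],[0,-0.205,-0.24,0,-1],[0,-0.205,-0.24,0,-1]]}}

```text
time_s: 27.98
tcp_pos: [0.516, -0.1977, 0.233]
orientation: [-0.064, 0.998, -0.001, 0.001]
force: [0.6, -0.3, -2.3]
opening: 0.17
finger_force: 60.3
```

```bash
python3 - <<'E'
from h import *
to([.516,-.1985,.2])
E
```

```text
27.98 tcp [ 0.516  -0.1977  0.233 ] yaw -172.67 zax [ 0.003 -0.002 -1.   ] F [ 0.6 -0.3 -2.3] op 0.17 q [-0.37  0.3  -0.07  1.19 -0.   -0.49]
units [ 0.001 -0.004  0.165]
```

Request:
{"api": "servo_tool", "payload": {"moves": [[0,-0.002,0.03,0,-1],[0,-0.002,0.06,0,-1],[0,-0.002,0.09,0,-1],[0,-0.002,0.12,0,-1],[0,-0.002,0.15,0,-1],[0,-0.002,0.165,0,-1],[0,-0.002,0.165,0,-1]]}}

```text
time_s: 28.57
tcp_pos: [0.5163, -0.1986, 0.1999]
orientation: [-0.064, 0.998, -0.002, 0.001]
force: [0.2, -1.3, -1.8]
opening: 0.176
finger_force: 60.3
```

Request:
{"api": "servo_tool", "payload": {"moves": [[0,0,0.02,0,-1],[0,0,0.04,0,-1],[0,0,0.06,0,-1],[0,0,0.075,0,-1],[0,0,0.075,0,-1]]}}

```text
time_s: 28.98
tcp_pos: [0.5163, -0.1985, 0.1851]
orientation: [-0.064, 0.998, -0.001, 0.001]
force: [0.4, -1.0, -1.9]
opening: 0.171
finger_force: 60.3
```

```bash
python3 - <<'E'
from h import *
to([.516,-.1985,.138])
E
```

```text
28.98 tcp [ 0.5163 -0.1985  0.1851] yaw -172.66 zax [ 0.003 -0.002 -1.   ] F [ 0.4 -1.  -1.9] op 0.171 q [-0.37  0.33 -0.16  1.08 -0.   -0.49]
units [0.002 0.001 0.235]
```

Pocket 0 is free. I'll lower to about 22 mm out.

Request:
{"api": "servo_tool", "payload": {"moves": [[0,0,0.04,0,-1],[0,0,0.08,0,-1],[0,0,0.12,0,-1],[0,0,0.16,0,-1],[0,0,0.19,0,-1],[0,0,0.215,0,-1],[0,0,0.23,0,-1],[0,0,0.233,0,-1],[0,0,0.233,0,-1],[0,0,0.233,0,-1]]}}

```text
time_s: 29.82
tcp_pos: [0.5172, -0.1989, 0.1396]
orientation: [-0.064, 0.998, -0.002, 0.002]
force: [-1.1, -1.0, -2.2]
opening: 0.172
finger_force: 60.4
```

```bash
python3 - <<'E'
from h import *
p,r=st()
m=camera_model("wrist");im=capture("wrist");hsv=cv2.cvtColor(im,cv2.COLOR_RGB2HSV)
g=((hsv[...,0]>=5)&(hsv[...,0]<=18)&(hsv[...,1]>170)&(hsv[...,2]>150)).astype(np.uint8)
n,l,s,c=cv2.connectedComponentsWithStats(g);print([list(map(int,x)) for x in s[1:] if x[4]>300])
E
```

```text
29.82 tcp [ 0.5172 -0.1989  0.1396] yaw -172.66 zax [ 0.005 -0.003 -1.   ] F [-1.1 -1.  -2.2] op 0.172 q [-0.37  0.36 -0.24  0.96 -0.   -0.49]
[[291, 247, 53, 67, 2584], [294, 380, 48, 47, 1533]]
```

Request:
{"api": "servo_tool", "payload": {"moves": [[0,0,0.008,0,-1],[0,0,0.008,0,-1],[0,0,0.008,0,-1]]}}

```text
time_s: 30.12
tcp_pos: [0.5173, -0.1989, 0.138]
orientation: [-0.064, 0.998, -0.002, 0.002]
force: [0.6, -1.2, -2.6]
opening: 0.172
finger_force: 60.4
```

```bash
python3 - <<'E'
from h import *
st()
E
```

```text
30.12 tcp [ 0.5173 -0.1989  0.138 ] yaw -172.65 zax [ 0.005 -0.003 -1.   ] F [ 0.6 -1.2 -2.6] op 0.172 q [-0.37  0.36 -0.25  0.96 -0.   -0.49]
```

Request:
{"api": "servo_tool", "payload": {"moves": [[0,0,0,0,-0.3],[0,0,0,0,-0.3],[0,0,0,0,-0.3],[0,0,0,0,-0.3],[0,0,0,0,-0.3],[0,0,0,0,-0.3],[0,0,0,0,-0.3]]}}

```text
time_s: 30.7
tcp_pos: [0.5171, -0.1988, 0.1379]
orientation: [-0.064, 0.998, -0.002, 0.002]
force: [-0.2, 0.2, 0.4]
opening: 0.352
finger_force: 0.0
```

Request:
{"api": "servo_tool", "payload": {"moves": [[0,0,-0.2,0,-0.3],[0,0,-0.4,0,-0.3],[0,0,-0.6,0,-0.3],[0,0.3,-0.8,0,-0.3],[0,0.5,-0.9,0,-0.3],[0,0.5,-0.9,0,-0.3],[0,0.5,-0.9,0,-0.3]]}}

```text
time_s: 31.28
tcp_pos: [0.5042, -0.0953, 0.3217]
orientation: [-0.066, 0.998, -0.001, 0.005]
force: [0.4, 0.5, 0.2]
opening: 0.35
finger_force: 0.0
```

```bash
python3 - <<'E'
from h import *
np.set_printoptions(precision=2,suppress=True)
st()
m=camera_model("wrist");im=capture("wrist");s=capture("side")
print(doors(m,im));cv2.imwrite("pics/f.png",np.hstack([im[:,:,::-1][100:400,:400],s[:,:,::-1][130:430,200:600]]))
E
```

```text
31.28 tcp [ 0.5  -0.1   0.32] yaw -172.4 zax [ 0.01 -0.   -1.  ] F [0.4 0.5 0.2] op 0.35 q [-0.19  0.21  0.03  1.38  0.   -0.32]
[[ 512.44 -155.94   19.75   66.36  -82.32]
 [ 507.37 -114.59   19.65   67.16  -82.75]
 [ 502.14  -72.95   20.21   66.38  -82.68]
 [ 496.48  -31.21   20.17   66.48  -82.63]
 [ 641.63  -72.13   25.13   67.99    7.83]]
```

View pics/f.png

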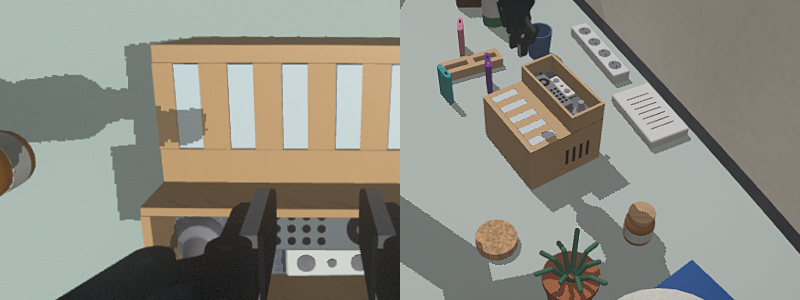

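The picture shows all five doors shut flush (door 0 at (187,105) is only partly shadowed), the stand empty, and the look-alikes and remotes in place. I'm handing in.

```bash
python3 -c "
from plant import *
print(job_done())"
```

```text
the job is handed in; nothing more can be done
None
```

The blue bank is in pocket 3 and the orange bank in pocket 0, both let go with about 22 mm showing and now out of sight under shut doors; I handed the job in at about 31 s, and the judge's verdict was not shown.

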